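# Feed the specimen sled along the lapping fence with the push stick

### The arm

A 6-joint arm with a two-finger parallel gripper is mounted at the origin on a cart in front of the work surface, level with it; the furniture and walls round the work are solid. World frame = base frame: x ahead of the robot, y to its left, z up, the work surface at z = 0. Lengths are in m, angles in rad, forces in N, time in s.
With the tool pointing down it reaches from about 0.35 to 0.85 m from the base axis. Payload 8.1 kg.
Tool frame: the origin (TCP) lies midway between the tips of the shut fingers; the grasp point (between the pads) lies 19 mm behind it; z points along the fingers, y is the direction in which the jaws open and shut (so a half turn about z gives the same grasp; the last joint's range is limited). The gripper opens to 93 mm and grips with 3 to 60 N. Pads are 15 mm wide; open, the fingers measure 128 mm over their backs; the gripper's body (75 mm by 188 mm) begins 65 mm behind the grasp point.
Start: joints at [-0.085, 0.13, 1.488, -0, 1.523, -0.085], TCP at [0.6, 0, 0.219] pointing down, gripper open.
Joint ranges: [-2.96, 2.96], [-0.89, 2.26], [0.02, 2.5], [-1.34, 4.48], [0, 2.73], [-2.66, 2.66]. Speed limits (rad/s): [2.39, 2.39, 2.79, 3.14, 3.14, 3.14].

### API

Orientations are given as a rotation vector (axis times angle).
In Python, from plant import robot gives the robot as it stands. The module is installed in compiled form; this text tells all that it offers.
- The arm moves only by the shell command python3 -m pendant 'ROWS' [FORCE]. ROWS is JSON, a list of rows, each an object with "translation": the shift along the tool's x, y, z in mm, a list of three; "twist": the turn, a rotation vector about the tool's x, y, z in rad, a list of three; "grip": the opening, from -1 (shut) to 1 (fully open). A call has exactly 10 rows; each row shifts and turns the pose as measured when the row begins, along the tool's axes as they then stand; what a row does not reach is not made up. A row lasts 1/10 s, in which the tool goes at most 50 mm and 8.59 degrees, less where a joint would pass 70% of its speed; a pose out of reach is approached as far as the arm can. A call is refused whole if a number of a shift passes 50 or a number of a turn 0.15, either way. A call with a gripper value outside its range is refused whole. The fingers move at their own pace and stop on an object; FORCE is the grip in N (left out, the last holds). Time passes only in rows, so rows that do not move let the fingers close, or fill a call up. It gives the time, the measured TCP pose, the force and the opening at its end, in the units of the state.
- robot.read_state(): the state, without advancing time (a new reading comes with each control period).
- robot.read_camera(name): name is "scene" or "side" or "wrist"; returns (picture, depth): 480x640x3 uint8, red, green, blue; 480x640 float32, m along the optical axis (not along the pixel's ray), 0 where there is no reading.
- robot.camera_info(name): a dict with "vertical_fov" (degrees; the focal length in pixels is half the picture's height over the tangent of half this angle, whatever the lens; pixels are square), "cx", "cy" (the principal point, pixels), "cam_to_world" (4x4, takes a point from camera to world coordinates). Camera axes: x right, y up, looking along -z (the intrinsics and any distortion apply to the point x, -y, -z); pixel columns grow to the right and rows downward; lengths in m; the calibration is good to about 2 mm. A picture is of the moment at which its call begins: read the wrist's pose just before it. camera_info takes no time and is no camera call; for the wrist camera it gives the pose at the moment of the call.
- robot.close_job(): hands the job in, once; it reports no verdict.
The state is a dict: "t": time; "q": joint angles; "dq": joint speeds; "joint_torque": joint torques, N m; "tool_pos": TCP position; "orientation": TCP orientation; "force": force on the tool from outside, world axes, zero at the start; "wrist_torque": the same for the moment, N m; "opening": finger opening in m.
Only numpy, scipy, OpenCV 4.12 (cv2) and the standard library are available. Lean on these libraries where they do the work, as an engineer would, in place of code of your own. Each camera call takes 0.05 s, during which the arm holds its last target. There are 200 camera calls.

### The job

Run the specimen sled along the lapping jig: take the push stick from its stand, set its tip in the sled's notch, press the sled lightly against the fence and feed it along, steadily pressed against the fence from the start to the end of the strip, until it meets the end stop. Push gently (the fence must never take more than 15 N), touch the sled only with the stick, leave it home against the stop and along the fence, and put the stick back upright in its stand without disturbing the things around.

Things in the scene. Friction and masses are not known exactly. Their poses are not given: they have to be found in the camera images.
- bed: Flat metal bed plate of the lapping jig, fixed, 360 x 138 x 10 mm, a dull grey strip on top. Origin: on its underside, midway along, 62 mm from its outer long edge; +x is the feed direction (along the 360 mm), +y points to the fence, z up. Its top is 10 mm up. A dark steel end stop (80 mm across, 22 mm tall) stands at its +x end.
- stop_face (a point): Point on the face of the end stop that the sled's front meets, 150 mm from the bed's origin along +x. The sled is home with its centre 40 mm before this face.
- fence: Fixed mount at mid-length of the fence, 43 mm from the bed's x axis on its +y side; axes as the bed's. It carries a straight steel rail (320 x 16 mm, top 35 mm up; inner face nominally 8 mm towards the bed's x axis from here) that is clamped up to 6 mm in or out and up to 0.06 rad askew of nominal, differently each time and NOT reported: find it by feel. Rigid up to 15 N, then it may slip.
- sled_mid (a point): Centre (half-way up) of the loose metal sled: 80 (its x, feed) x 50 (its y, + to the fence) x 28 mm tall, 0.25 to 0.5 kg, on the bed. Its rear outer corner has a 48 (along x) x 28 mm full-height notch, open to the rear and outside: forward wall (faces -x) at x = +8 mm, inner wall (faces -y) at y = +3 mm from here. At the start it is on the -x part of the bed, off the fence, slightly turned.
- sled: The same L-shaped sled with a small round specimen on top; origin at the centre of its underside, axes as above. A stick tip in the corner of its notch can push it both forward and towards the fence; friction is low (about 0.3) and a few newtons (2 to 8) towards the fence keep it there.
- stick_grip (a point): Centre of the wooden handle of the push stick: handle 26 (its x) x 16 (its y) x 46 mm tall, grasp it across the 16 mm. 71 mm above the tip of the stick.
- stick_tip (a point): Bottom end of the push stick's round steel stem (12 mm diameter, 42 mm long below a 28 mm collar that is 6 mm thick, the handle above it; 117 mm in all, 90 g). z runs up the stick.
- stick: The same push stick, origin at its tip. It stands upright in its stand, the collar resting on the stand's top, the tip 6 mm above the worktop.
- stand_top (a point): Mouth of the hole in the stand: a fixed grey block 58 x 58 x 48 mm with a chamfered 18 mm hole, 45 mm deep. This point is on the hole's axis at the block's top.
- jar: Bystander: small white jar with a white lid, 48 mm across, 57 mm tall; origin under its centre.
- tape: Bystander: roll of tan tape lying flat, 72 mm across, 19 mm high; origin under its centre.
- pen: Bystander: marker pen lying flat, 133 mm long, 19 mm high; origin under its centre.

How it is judged:
By the outcome, as a careful person would: the job done as asked, in the order asked, and still so for the second after the job is handed in, with the robot touching nothing.
It also fails if it takes over 72 s, if anything falls off the work surface, if the arm or the gripper's body presses on something with over 40 N, if the wrist force passes 120 N, or if a joint passes its speed limit or range.

## Working session

There is one attempt and no reset: what is moved stays moved. The work goes in short steps, Python scripts to look and compute and a shell command to move; the robot and the scene stay as the last step left them, time stands still between calls to the robot, and variables do not carry over. Pictures are saved under pics/ and viewed, about 8 in all and at most 12, crops included, and the job is handed in when it is done.

```bash
mkdir -p pics
cat > h.py <<'E'
import numpy as np, cv2
from plant import robot
def shot(n,f):
    info=robot.camera_info(n); p,d=robot.read_camera(n)
    cv2.imwrite(f'pics/{f}.png',p[:,:,::-1]); np.savez(f'pics/{f}.npz',p=p,d=d,T=info['cam_to_world'],f=240/np.tan(np.radians(info['vertical_fov'])/2),c=[info['cx'],info['cy']])
    return info
def load(f): return np.load(f'pics/{f}.npz')
def world(f,u,v,z=None):
    L=load(f); T=L['T']; fo=L['f']; cx,cy=L['c']
    r=np.array([(u-cx)/fo,-(v-cy)/fo,-1.0])
    if z is None:
        d=np.median([x for x in L['d'][int(v)-1:int(v)+2,int(u)-1:int(u)+2].ravel() if x>0]); return (T@np.r_[r*d,1])[:3]
    w=T[:3,:3]@r; return T[:3,3]+w*(z-T[2,3])/w[2]
E
python3 - <<'E'
from h import *
for n in ['scene','side','wrist']:
    i=shot(n,n+'0'); print(n,{k:(v if k!='cam_to_world' else np.round(v,3).tolist()) for k,v in i.items()})
s=robot.read_state(); print(s)
a=np.hstack([cv2.imread('pics/scene0.png'),cv2.imread('pics/side0.png')])
E
```

```text
scene {'vertical_fov': 56.19879745897003, 'cx': 315.66597542872023, 'cy': 228.8804453032207, 'cam_to_world': [[-0.895, 0.238, -0.377, 0.121], [-0.446, -0.504, 0.74, 0.765], [-0.013, 0.83, 0.557, 0.664], [0.0, 0.0, 0.0, 1.0]]}
side {'vertical_fov': 54.537089431701794, 'cx': 319.33196788100145, 'cy': 238.92161385647574, 'cam_to_world': [[-0.953, 0.19, -0.235, 0.279], [-0.302, -0.647, 0.7, 0.615], [-0.019, 0.738, 0.675, 0.658], [0.0, 0.0, 0.0, 1.0]]}
wrist {'vertical_fov': 69.82323059107713, 'cx': 318.6885876066441, 'cy': 241.71429362004994, 'cam_to_world': [[1.0, 0.0, 0.001, 0.601], [-0.0, 0.971, 0.24, 0.065], [-0.0, -0.24, 0.971, 0.383], [0.0, 0.0, 0.0, 1.0]]}
{'t': 0.15, 'q': array([-8.53807709e-02,  1.31031312e-01,  1.48901855e+00,  4.31718741e-06,
        1.52298809e+00, -8.53770289e-02]), 'dq': array([ 0.00042364, -0.0015949 , -0.00284015,  0.00032521, -0.00076621,
        0.00292942]), 'joint_torque': array([ 8.59073725e-05, -5.60473788e+01, -4.92333663e+01,  7.68201635e-02,
        3.05504061e-02, -1.41810942e-04]), 'tool_pos': array([5.99566186e-01, 7.26430327e-05, 2.17808163e-01]), 'orientation': array([-2.22066201e+00, -2.22065323e+00,  1.45689180e-03]), 'force': array([0.1738392 , 0.97906895, 0.62930813]), 'wrist_torque': array([-9.20539842e-03,  6.80985585e-02, -1.53907684e-06]), 'opening': 0.0932138355340208}
```

View pics/scene0.png

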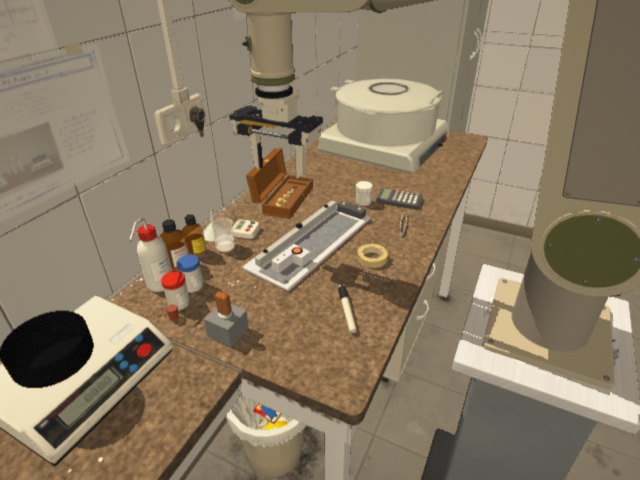

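View pics/wrist0.png

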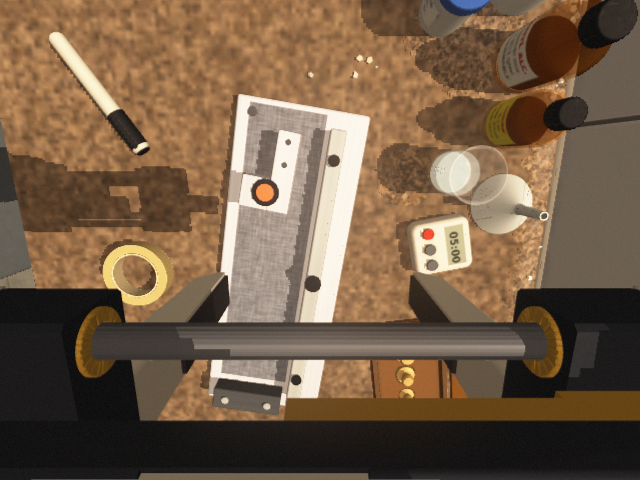

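View pics/side0.png

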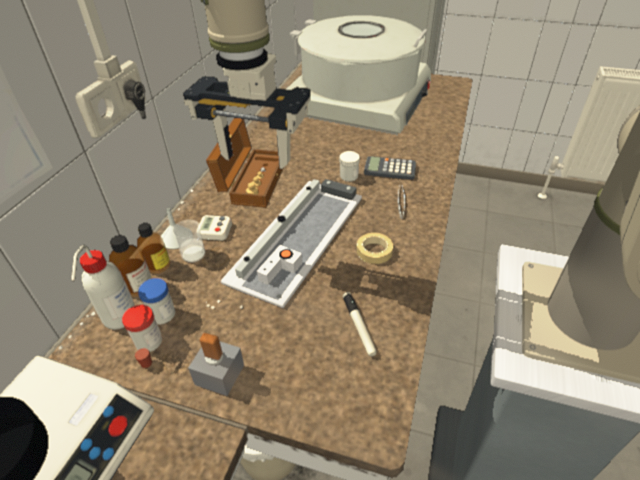

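Run:
```python
from h import *
w=cv2.imread('pics/wrist0.png'); s=cv2.imread('pics/side0.png'); c=cv2.imread('pics/scene0.png')
a=cv2.resize(w[85:225,220:380],None,fx=4,fy=4,interpolation=2)[:560]
b=cv2.resize(s[325:395,185:255],None,fx=4,fy=4,interpolation=2); d=cv2.resize(c[285:355,195:265],None,fx=4,fy=4,interpolation=2)
r=np.vstack([b,d]); a=cv2.resize(w[85:225,220:350],None,fx=4,fy=4,interpolation=2)
cv2.imwrite('pics/crop0.png',np.hstack([a,r]))
for n,pts in {'wrist0':[(245,97),(366,119),(215,390),(265,192),(250,380),(330,130),(280,360),(245,205)],'side0':[(212,340),(217,380),(211,357)],'scene0':[(223,297),(215,320),(240,325)]}.items():
    for p in pts: print(n,p,np.round(world(n,*p),4))
```

```text
wrist0 (245, 97) [0.5256 0.124  0.0089]
wrist0 (366, 119) [0.6492 0.1027 0.0094]
wrist0 (215, 390) [ 0.4781 -0.202   0.0315]
wrist0 (265, 192) [0.5472 0.0311 0.0401]
wrist0 (250, 380) [ 0.515  -0.2044  0.0095]
wrist0 (330, 130) [0.6116 0.0904 0.0313]
wrist0 (280, 360) [ 0.5531 -0.1761  0.01  ]
wrist0 (245, 205) [0.5259 0.0176 0.0366]
side0 (212, 340) [0.557  0.2864 0.1006]
side0 (217, 380) [0.5472 0.3124 0.0393]
side0 (211, 357) [0.564 0.291 0.061]
scene0 (223, 297) [0.5572 0.2898 0.0994]
scene0 (215, 320) [0.5722 0.3057 0.0481]
scene0 (240, 325) [0.5367 0.2786 0.0255]
```

View pics/crop0.png

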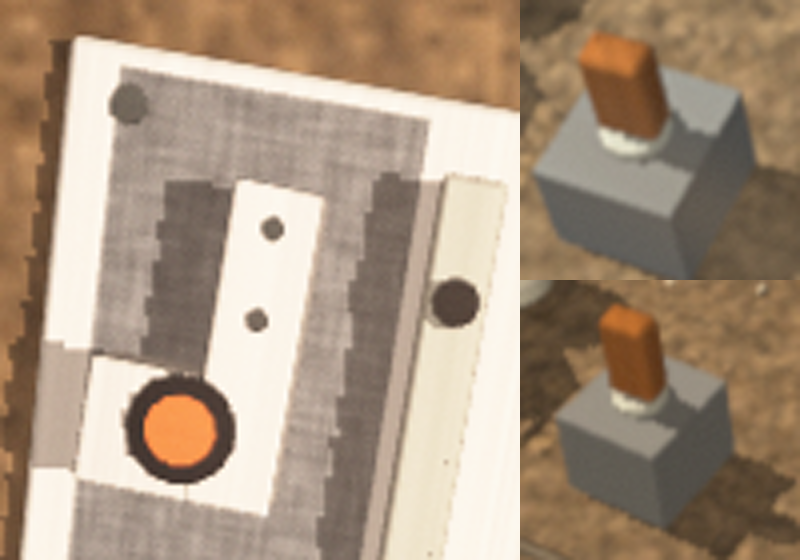

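```bash
python3 -m pendant '[{"translation":[32,-4,0],"twist":[0,0,0],"grip":1},{"translation":[32,-4,0],"twist":[0,0,0],"grip":1},{"translation":[32,-4,0],"twist":[0,0,0],"grip":1},{"translation":[32,-4,0],"twist":[0,0,0],"grip":1},{"translation":[32,-4,0],"twist":[0,0,0],"grip":1},{"translation":[32,-4,0],"twist":[0,0,0],"grip":1},{"translation":[32,-4,0],"twist":[0,0,0],"grip":1},{"translation":[32,-4,0],"twist":[0,0,0],"grip":1},{"translation":[32,-4,0],"twist":[0,0,0],"grip":1},{"translation":[0,0,0],"twist":[0,0,0],"grip":1}]' 25
python3 - <<'E'
from h import *
shot('wrist','w1'); s=robot.read_state(); print(s['tool_pos'],s['orientation'])
w=cv2.imread('pics/w1.png'); cv2.imwrite('pics/w1c.png',cv2.resize(w[0:400,120:520],None,fx=1.5,fy=1.5,interpolation=2))
E
```

```text
t: 1.15
tool_pos: [0.5602, 0.2971, 0.213]
orientation: [-2.223, -2.213, 0.011]
force: [0.1, -0.8, 0.3]
opening: 0.0928
[0.56064427 0.29528989 0.21289209] [-2.22410182 -2.21306574  0.01230458]
```

View pics/w1c.png

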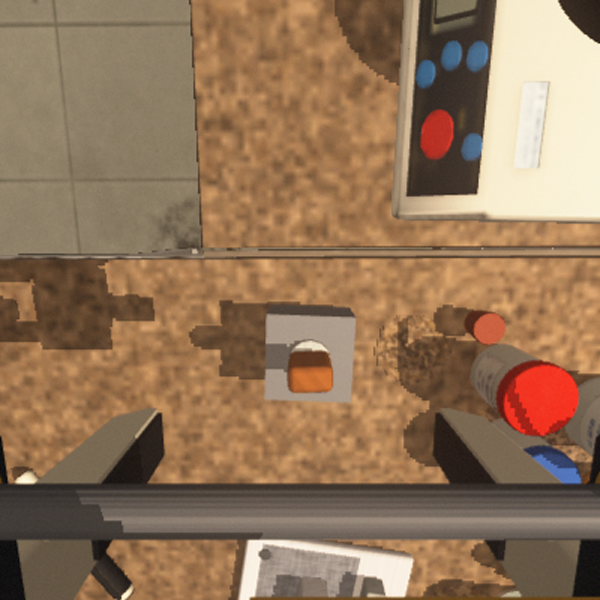

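Run:
```python
from h import *
g=lambda u,v,z=None: np.round(world('w1',u/1.5+120,v/1.5,z),4)
B=[g(266,315,.048),g(354,317,.048),g(352,402,.048),g(265,400,.048)]; print(B,np.mean(B,0)); print('depth',g(340,330),g(312,382))
w=load('w1'); d=w['d'];p=w['p'].astype(int)
# handle top points by depth
P=[]
for v in range(225,275):
  for u in range(300,350):
    q=world('w1',u,v,None) if d[v,u]>0 else None
    if q is not None and .09<q[2]<.105: P.append((*q,))
P=np.array(P); print(len(P),P.mean(0),P.min(0),P.max(0)); r=cv2.minAreaRect((P[:,:2]*1000).astype(np.float32)); print(r)
# orange blobs top
L=[]
```

```text
[array([0.5395, 0.3118, 0.048 ]), array([0.5964, 0.3103, 0.048 ]), array([0.5963, 0.2526, 0.048 ]), array([0.5377, 0.2542, 0.048 ])] [0.567475 0.282225 0.048   ]
depth [0.5875 0.3017 0.0474] [0.5683 0.2818 0.1002]
564 [0.56681719 0.2841604  0.09828074] [0.55383811 0.27470617 0.09031422] [0.57949654 0.29108228 0.10030297]
((566.8031005859375, 282.75494384765625), (25.78549575805664, 16.29010009765625), 2.402639627456665)
```

```bash
cat >> h.py <<'E'
from scipy.spatial.transform import Rotation as Ro
def need(p,yaw_jawx):
    "mm in tool axes to reach world p; tool x axis heading yaw (deg), pointing down"
    s=robot.read_state(); R=Ro.from_rotvec(s['orientation'])
    x=np.array([np.cos(np.radians(yaw_jawx)),np.sin(np.radians(yaw_jawx)),0]); z=np.array([0,0,-1.]); G=Ro.from_matrix(np.c_[x,np.cross(z,x),z])
    print('t',round(s['t'],2),'pos',np.round(s['tool_pos'],4),'F',np.round(s['force'],2),'open',round(s['opening'],4))
    print('shift mm',np.round(R.inv().apply(np.array(p)-s['tool_pos'])*1000,1),'twist',np.round((R.inv()*G).as_rotvec(),3), 'q6',round(s['q'][5],2))
E
python3 -m pendant '[{"translation":[0,0,0],"twist":[0,0,-0.15],"grip":1},{"translation":[0,0,0],"twist":[0,0,-0.15],"grip":1},{"translation":[0,0,0],"twist":[0,0,-0.15],"grip":1},{"translation":[0,0,0],"twist":[0,0,-0.15],"grip":1},{"translation":[0,0,0],"twist":[0,0,-0.15],"grip":1},{"translation":[0,0,0],"twist":[0,0,-0.15],"grip":1},{"translation":[0,0,0],"twist":[0,0,-0.15],"grip":1},{"translation":[0,0,0],"twist":[0,0,-0.15],"grip":1},{"translation":[0,0,0],"twist":[0,0,-0.15],"grip":1},{"translation":[0,0,0],"twist":[0,0,-0.15],"grip":1}]' 25
python3 -c "
from h import *
need([.567,.2823,.12],179)"
```

```text
t: 2.2
tool_pos: [0.5623, 0.2826, 0.2097]
orientation: [-0.116, -3.127, 0.015]
force: [-0.8, 0.1, 0.1]
opening: 0.0928
t 2.2 pos [0.5623 0.2826 0.2097] F [-0.77  0.09  0.13] open 0.0928
shift mm [-5.8  1.  89.6] twist [-0.01  -0.012 -0.056] q6 -1.11
```

```bash
python3 -m pendant '[{"translation":[-6,1,10],"twist":[-0.01,-0.012,-0.056],"grip":1},{"translation":[0,0,15],"twist":[0,0,0],"grip":1},{"translation":[0,0,15],"twist":[0,0,0],"grip":1},{"translation":[0,0,15],"twist":[0,0,0],"grip":0.5},{"translation":[0,0,15],"twist":[0,0,0],"grip":0.5},{"translation":[0,0,12],"twist":[0,0,0],"grip":0.5},{"translation":[0,0,5],"twist":[0,0,0],"grip":0.5},{"translation":[0,0,0],"twist":[0,0,0],"grip":0.5},{"translation":[0,0,0],"twist":[0,0,0],"grip":0.5},{"translation":[0,0,0],"twist":[0,0,0],"grip":0.5}]' 25
python3 -c "
from h import *
need([.567,.2823,.06],179)"
```

```text
t: 3.2
tool_pos: [0.5675, 0.278, 0.1139]
orientation: [-0.033, -3.137, 0.005]
force: [-0.4, -1.0, 0.7]
opening: 0.0699
t 3.2 pos [0.5675 0.278  0.1139] F [-0.36 -0.97  0.7 ] open 0.0699
shift mm [ 0.4  4.5 53.9] twist [-0.003 -0.004 -0.004] q6 -1.17
```

```bash
python3 -m pendant '[{"translation":[0,4.5,5],"twist":[-0.003,-0.004,-0.004],"grip":0.5},{"translation":[0,0,10],"twist":[0,0,0],"grip":0.5},{"translation":[0,0,10],"twist":[0,0,0],"grip":0.5},{"translation":[0,0,10],"twist":[0,0,0],"grip":0.5},{"translation":[0,0,10],"twist":[0,0,0],"grip":0.5},{"translation":[0,0,6],"twist":[0,0,0],"grip":0.5},{"translation":[0,0,2],"twist":[0,0,0],"grip":0.5},{"translation":[0,0,0],"twist":[0,0,0],"grip":0.5},{"translation":[0,0,0],"twist":[0,0,0],"grip":0.5},{"translation":[0,0,0],"twist":[0,0,0],"grip":0.5}]' 25
python3 -c "
from h import *
need([.567,.2823,.06],179)"
```

```text
t: 4.2
tool_pos: [0.5683, 0.2833, 0.0572]
orientation: [0.026, 3.14, 0.001]
force: [-0.5, 1.4, 0.4]
opening: 0.0699
t 4.2 pos [0.5683 0.2833 0.0572] F [-0.53  1.36  0.36] open 0.0699
shift mm [ 1.3 -1.  -2.8] twist [0.001 0.002 0.001] q6 -1.17
```

```bash
python3 -m pendant '[{"translation":[1,-1,-3],"twist":[0,0,0],"grip":0.5},{"translation":[0,0,0],"twist":[0,0,0],"grip":-1},{"translation":[0,0,0],"twist":[0,0,0],"grip":-1},{"translation":[0,0,0],"twist":[0,0,0],"grip":-1},{"translation":[0,0,0],"twist":[0,0,0],"grip":-1},{"translation":[0,0,0],"twist":[0,0,0],"grip":-1},{"translation":[0,0,0],"twist":[0,0,0],"grip":-1},{"translation":[0,0,0],"twist":[0,0,0],"grip":-1},{"translation":[0,0,0],"twist":[0,0,0],"grip":-1},{"translation":[0,0,0],"twist":[0,0,0],"grip":-1}]' 50
python3 -c "
from h import *
need([.567,.2823,.06],179)"
```

```text
t: 5.2
tool_pos: [0.5684, 0.2827, 0.0624]
orientation: [0.026, 3.137, 0.003]
force: [0.0, 0.1, 0.6]
opening: 0.016
t 5.2 pos [0.5684 0.2827 0.0624] F [0.   0.13 0.56] open 0.016
shift mm [ 1.4 -0.4  2.4] twist [0.002 0.004 0.001] q6 -1.17
```

```bash
python3 -m pendant '[{"translation":[0,0,-10],"twist":[0,0,0],"grip":-1},{"translation":[0,0,-12],"twist":[0,0,0],"grip":-1},{"translation":[0,0,-12],"twist":[0,0,0],"grip":-1},{"translation":[0,0,-12],"twist":[0,0,0],"grip":-1},{"translation":[0,0,-12],"twist":[0,0,0],"grip":-1},{"translation":[0,0,-12],"twist":[0,0,0],"grip":-1},{"translation":[0,0,-8],"twist":[0,0,0],"grip":-1},{"translation":[0,0,0],"twist":[0,0,0],"grip":-1},{"translation":[0,0,0],"twist":[0,0,0],"grip":-1},{"translation":[0,0,0],"twist":[0,0,0],"grip":-1}]' 55
python3 - <<'E'
from h import *
need([.567,.2823,.13],179)
o=lambda x,y,z: world('wrist0',x/4+220,y/4+85,z)[:2]
RL=o(75,37,.01); RR=world('wrist0',369,117,.01)[:2]; print('rear edge',RL,RR,np.linalg.norm(RR-RL))
ey=(RR-RL)/np.linalg.norm(RR-RL); ex=np.array([ey[1],-ey[0]]); print('ex from rear edge',np.degrees(np.arctan2(*ex[::-1])))
L2=o(30,462,.01); e=(L2-RL); print('outer edge heading',np.degrees(np.arctan2(*e[::-1])))
fa,fb=world('wrist0',331,130,.035)[:2],world('wrist0',291,380,.035)[:2]
f1=o(444,180,.035);f2=o(397,470,.035);f3=o(388,545,.035)
print('rail inner edge',f1,f2,f3,np.degrees(np.arctan2(*(f3-f1)[::-1])))
S={'ri':o(238,180,.038),'rr':o(324,195,.038),'fr':o(268,516,.038),'fl':o(77,480,.038),'nl':o(90,355,.038),'nc':o(205,377,.038)}
for k,v in S.items(): print(k,np.round(v,4))
d=S['fr']-S['rr']; print('sled heading',np.degrees(np.arctan2(*d[::-1])),np.linalg.norm(d),np.linalg.norm(S['fr']-S['fl']),np.linalg.norm(S['nc']-S['ri']),np.linalg.norm(S['nc']-S['nl']))
E
```

```text
t: 6.2
tool_pos: [0.5687, 0.2828, 0.1495]
orientation: [0.026, 3.134, 0.005]
force: [-0.7, -1.4, -1.6]
opening: 0.0159
t 6.2 pos [0.5687 0.2828 0.1495] F [-0.69 -1.43 -1.57] open 0.0159
shift mm [ 1.9 -0.6 19.5] twist [0.003 0.007 0.001] q6 -1.17
rear edge [0.51968794 0.12642175] [0.6521756  0.10460137] 0.13427251264710266
ex from rear edge -99.35251112159081
outer edge heading -99.63916964770075
rail inner edge [0.61243063 0.09008763] [0.60107526 0.01992771] [0.59876019 0.00061157] -98.68666184350747
ri [0.563  0.0899]
rr [0.5836 0.0865]
fr [0.5684 0.0086]
fl [0.5204 0.0178]
nl [0.5254 0.0488]
nc [0.5535 0.0434]
sled heading -101.05031507933563 0.07927957607550797 0.04880144945497371 0.047450003504895484 0.028689606242594097
```

```bash
python3 -m pendant '[{"translation":[0,-5,0],"twist":[0,0,0.145],"grip":-1},{"translation":[-1.4,-20,1],"twist":[0,0,0],"grip":-1},{"translation":[-1.4,-30,1],"twist":[0,0,0],"grip":-1},{"translation":[-1.4,-33,1],"twist":[0,0,0],"grip":-1},{"translation":[-1.4,-33,1],"twist":[0,0,0],"grip":-1},{"translation":[-1.4,-33,1],"twist":[0,0,0],"grip":-1},{"translation":[-1.4,-30,1],"twist":[0,0,0],"grip":-1},{"translation":[-1.4,-20,1],"twist":[0,0,0],"grip":-1},{"translation":[-1,-10,0],"twist":[0,0,0],"grip":-1},{"translation":[0,0,0],"twist":[0,0,0],"grip":-1}]' 55
python3 - <<'E'
from h import *
need([.543,.062,.0724],170.5)
shot('wrist','w2'); need([.543,.062,.0724],170.5)
w=cv2.imread('pics/w2.png'); cv2.imwrite('pics/w2c.png',cv2.resize(w[0:400,100:540],None,fx=1.5,fy=1.5,interpolation=2))
E
```

```text
t: 7.2
tool_pos: [0.5381, 0.0627, 0.1324]
orientation: [-0.26, -3.124, -0.001]
force: [-0.4, 0.4, -0.6]
opening: 0.0157
t 7.2 pos [0.5381 0.0627 0.1324] F [-0.42  0.37 -0.64] open 0.0157
shift mm [-5.3  0.2 60. ] twist [-0.    -0.006 -0.   ] q6 -1.38
t 7.25 pos [0.5381 0.0634 0.1324] F [-0.04 -0.51 -0.95] open 0.0154
shift mm [-5.4 -0.5 59.9] twist [ 0.    -0.006  0.   ] q6 -1.38
```

View pics/w2c.png

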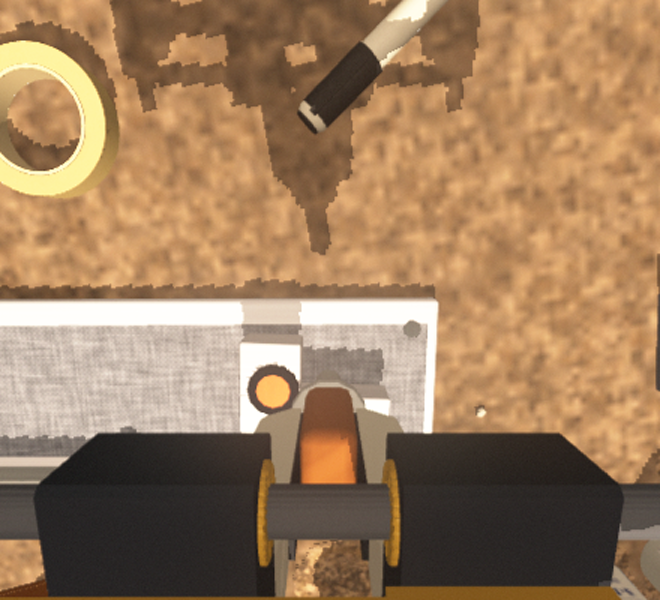

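Run:
```python
from h import *
o=lambda x,y,z: np.round(world('w2',x/1.5+100,y/1.5,z)[:2],4)
print('nl',o(301,345,.038),'fl',o(241,343,.038),'rearinner',o(387,386,.038),'bed corner',o(437,300,.01))
```

```text
nl [0.5255 0.0497] fl [0.5193 0.0194] rearinner [0.5546 0.0903] bed corner [0.5183 0.1268]
```

```bash
python3 -m pendant '[{"translation":[-5,0,3],"twist":[0,-0.006,0],"grip":-1},{"translation":[0,0,8],"twist":[0,0,0],"grip":-1},{"translation":[0,0,10],"twist":[0,0,0],"grip":-1},{"translation":[0,0,10],"twist":[0,0,0],"grip":-1},{"translation":[0,0,10],"twist":[0,0,0],"grip":-1},{"translation":[0,0,8],"twist":[0,0,0],"grip":-1},{"translation":[0,0,4],"twist":[0,0,0],"grip":-1},{"translation":[0,0,0],"twist":[0,0,0],"grip":-1},{"translation":[0,0,0],"twist":[0,0,0],"grip":-1},{"translation":[0,0,0],"twist":[0,0,0],"grip":-1}]' 55
python3 - <<'E'
from h import *
need([.543,.062,.0724],170.5)
E
```

```text
t: 8.25
tool_pos: [0.5425, 0.0668, 0.0727]
orientation: [-0.252, -3.129, -0.001]
force: [-0.2, -0.5, -1.2]
opening: 0.0157
t 8.25 pos [0.5425 0.0668 0.0727] F [-0.24 -0.51 -1.19] open 0.0157
shift mm [-1.2 -4.6  0.3] twist [ 0.001 -0.003  0.005] q6 -1.38
```

```bash
python3 -m pendant '[{"translation":[-1.5,-2,0],"twist":[0,0,0],"grip":-1},{"translation":[-1.5,-2,0],"twist":[0,0,0],"grip":-1},{"translation":[-1.5,-2,0],"twist":[0,0,0],"grip":-1},{"translation":[-1.5,-2,0],"twist":[0,0,0],"grip":-1},{"translation":[-1.5,-2,0],"twist":[0,0,0],"grip":-1},{"translation":[0,-1,0],"twist":[0,0,0],"grip":-1},{"translation":[0,-1,0],"twist":[0,0,0],"grip":-1},{"translation":[0,-1,0],"twist":[0,0,0],"grip":-1},{"translation":[0,0,0],"twist":[0,0,0],"grip":-1},{"translation":[0,0,0],"twist":[0,0,0],"grip":-1}]' 55
cat >> h.py <<'E'
def bed():
    s=robot.read_state(); ex=np.array([-.165,-.986]); ey=np.array([.986,-.165]); O=np.array([.5511,-.0613])
    d=s['tool_pos'][:2]-O; F=s['force'][:2]
    print('t',round(s['t'],2),'bed xy mm',np.round([d@ex*1000,d@ey*1000],1),'z',round(s['tool_pos'][2],4),'Ffeed',round(F@ex,2),'Ffence',round(F@ey,2),'Fz',round(s['force'][2],2),'rot',np.round(s['orientation'],3))
E
python3 -c "
from h import *
bed()"
```

```text
t: 9.25
tool_pos: [0.5496, 0.0512, 0.0744]
orientation: [-0.254, -3.131, -0.002]
force: [-0.8, 0.4, -0.9]
opening: 0.0157
t 9.25 bed xy mm [-110.6  -20.1] z 0.0744 Ffeed -0.28 Ffence -0.81 Fz -0.87 rot [-2.540e-01 -3.131e+00 -2.000e-03]
```

```bash
python3 -m pendant '[{"translation":[-2,0,1],"twist":[0,0,0],"grip":-1},{"translation":[-2,-0.2,0],"twist":[0,0,0],"grip":-1},{"translation":[-2,-0.2,0],"twist":[0,0,0],"grip":-1},{"translation":[-2,-0.2,0],"twist":[0,0,0],"grip":-1},{"translation":[-2,-0.2,0],"twist":[0,0,0],"grip":-1},{"translation":[-2,-0.2,0],"twist":[0,0,0],"grip":-1},{"translation":[-2,-0.2,0],"twist":[0,0,0],"grip":-1},{"translation":[-2,-0.2,0],"twist":[0,0,0],"grip":-1},{"translation":[-1,0,0],"twist":[0,0,0],"grip":-1},{"translation":[-1,0,0],"twist":[0,0,0],"grip":-1}]' 55
python3 - <<'E'
from h import *
bed(); shot('side','s3')
s=cv2.imread('pics/s3.png'); cv2.imwrite('pics/s3c.png',cv2.resize(s[170:310,200:400],None,fx=4,fy=4,interpolation=2))
E
```

```text
t: 10.25
tool_pos: [0.568, 0.0468, 0.0728]
orientation: [-0.253, -3.13, -0.002]
force: [-1.6, 0.7, -1.1]
opening: 0.0157
t 10.25 bed xy mm [-109.3   -1.2] z 0.0728 Ffeed -0.44 Ffence -1.65 Fz -1.06 rot [-2.53e-01 -3.13e+00 -2.00e-03]
```

View pics/s3c.png

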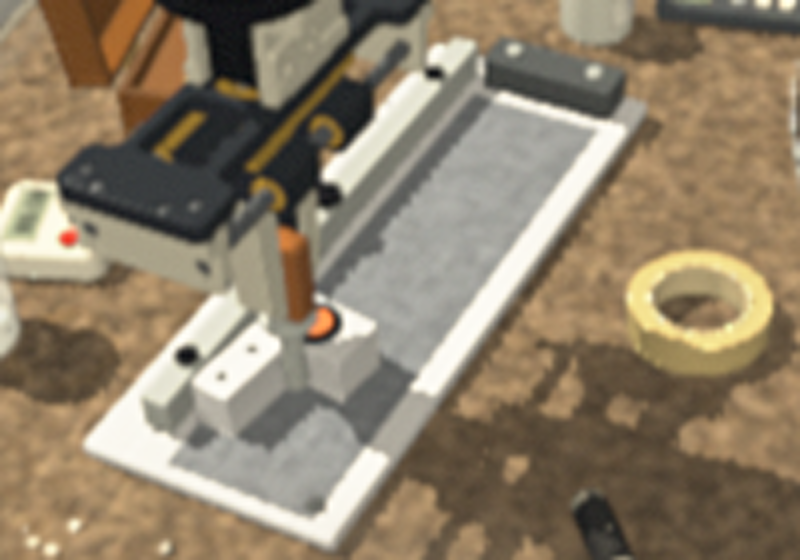

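```bash
python3 -m pendant '[{"translation":[-1,0,0],"twist":[0,0,0],"grip":-1},{"translation":[-1,-0.3,0],"twist":[0,0,0],"grip":-1},{"translation":[-1,-0.3,0],"twist":[0,0,0],"grip":-1},{"translation":[-1,-0.3,0],"twist":[0,0,0],"grip":-1},{"translation":[-1,0,0],"twist":[0,0,0],"grip":-1},{"translation":[-1,0,0],"twist":[0,0,0],"grip":-1},{"translation":[-0.8,0,0],"twist":[0,0,0],"grip":-1},{"translation":[-0.8,0,0],"twist":[0,0,0],"grip":-1},{"translation":[-0.8,0,0],"twist":[0,0,0],"grip":-1},{"translation":[-0.8,0,0],"twist":[0,0,0],"grip":-1}]' 55
python3 -c "
from h import *
bed()"
```

```text
t: 11.3
tool_pos: [0.5772, 0.0441, 0.0726]
orientation: [-0.253, -3.129, -0.002]
force: [-2.0, 0.0, -1.2]
opening: 0.0158
t 11.3 bed xy mm [-108.3    8.4] z 0.0726 Ffeed 0.32 Ffence -1.98 Fz -1.18 rot [-2.530e-01 -3.129e+00 -2.000e-03]
```

```bash
python3 -m pendant '[{"translation":[-0.8,0,0],"twist":[0,0,0],"grip":-1},{"translation":[-0.8,0,0],"twist":[0,0,0],"grip":-1},{"translation":[-0.8,0,0],"twist":[0,0,0],"grip":-1},{"translation":[-0.8,0,0],"twist":[0,0,0],"grip":-1},{"translation":[-0.8,0,0],"twist":[0,0,0],"grip":-1},{"translation":[-0.8,0,0],"twist":[0,0,0],"grip":-1},{"translation":[-0.8,0,0],"twist":[0,0,0],"grip":-1},{"translation":[-0.8,0,0],"twist":[0,0,0],"grip":-1},{"translation":[-0.8,0,0],"twist":[0,0,0],"grip":-1},{"translation":[-0.8,0,0],"twist":[0,0,0],"grip":-1}]' 55
python3 -c "
from h import *
bed()"
```

```text
t: 12.3
tool_pos: [0.5785, 0.0442, 0.0692]
orientation: [-0.25, -3.113, -0.002]
force: [-5.7, 0.8, 0.1]
opening: 0.016
t 12.3 bed xy mm [-108.5    9.6] z 0.0692 Ffeed 0.15 Ffence -5.78 Fz 0.12 rot [-2.500e-01 -3.113e+00 -2.000e-03]
```

```bash
python3 -c "
from h import *
need([.5785,.0442,.074],170.5)"; python3 -m pendant '[{"translation":[-0.7,0,-0.8],"twist":[0,-0.004,0],"grip":-1},{"translation":[-0.7,0,-0.8],"twist":[0,-0.004,0],"grip":-1},{"translation":[-0.7,-0.5,-0.8],"twist":[0,-0.004,0],"grip":-1},{"translation":[-0.7,-1,-0.8],"twist":[0,-0.004,0],"grip":-1},{"translation":[-0.7,-1.5,-0.8],"twist":[0,-0.004,0],"grip":-1},{"translation":[-0.7,-1.5,-0.8],"twist":[0,-0.004,0],"grip":-1},{"translation":[-0.7,-1.5,-0.8],"twist":[0,-0.004,0],"grip":-1},{"translation":[-0.7,-1.5,-0.8],"twist":[0,-0.004,0],"grip":-1},{"translation":[-0.7,-1.5,-0.8],"twist":[0,-0.004,0],"grip":-1},{"translation":[-0.7,-1.5,-0.8],"twist":[0,-0.004,0],"grip":-1}]' 55
python3 -c "
from h import *
bed();need([.5785,.0442,.074],170.5)"
```

```text
t 12.3 pos [0.5785 0.0442 0.0692] F [-5.73  0.8   0.12] open 0.016
shift mm [ 0.1  0.  -4.8] twist [ 0.    -0.019  0.005] q6 -1.43
t: 13.3
tool_pos: [0.5761, 0.0364, 0.0706]
orientation: [0.249, 3.126, 0.004]
force: [-4.0, 2.2, -3.3]
opening: 0.0161
t 13.3 bed xy mm [-100.4    8.6] z 0.0706 Ffeed -1.54 Ffence -4.36 Fz -3.27 rot [0.249 3.126 0.004]
t 13.3 pos [0.5761 0.0364 0.0706] F [-4.05  2.24 -3.27] open 0.0161
shift mm [-1.1  8.1 -3.4] twist [0.003 0.006 0.007] q6 -1.44
```

```bash
python3 -m pendant '[{"translation":[-0.7,-1.8,-0.4],"twist":[0,-0.001,0.001],"grip":-1},{"translation":[-0.7,-1.8,-0.4],"twist":[0,-0.001,0.001],"grip":-1},{"translation":[-0.7,-1.8,-0.4],"twist":[0,-0.001,0.001],"grip":-1},{"translation":[-0.7,-1.8,-0.4],"twist":[0,-0.001,0.001],"grip":-1},{"translation":[-0.7,-1.8,-0.4],"twist":[0,-0.001,0.001],"grip":-1},{"translation":[-0.7,-1.8,-0.4],"twist":[0,-0.001,0.001],"grip":-1},{"translation":[-0.7,-1.8,-0.4],"twist":[0,-0.001,0.001],"grip":-1},{"translation":[-0.7,-1.8,-0.4],"twist":[0,-0.001,0.001],"grip":-1},{"translation":[-0.7,-1.8,-0.4],"twist":[0,-0.001,0.001],"grip":-1},{"translation":[-0.7,-1.8,-0.4],"twist":[0,-0.001,0.001],"grip":-1}]' 55
python3 -c "
from h import *
bed();need([.5785,.0442,.074],170.5)"
```

```text
t: 14.3
tool_pos: [0.574, 0.0232, 0.0706]
orientation: [0.263, 3.127, 0.016]
force: [-5.2, 2.7, -1.7]
opening: 0.016
t 14.3 bed xy mm [-87.1   8.6] z 0.0706 Ffeed -1.83 Ffence -5.58 Fz -1.67 rot [0.263 3.127 0.016]
t 14.3 pos [0.574  0.0232 0.0706] F [-5.21  2.73 -1.67] open 0.016
shift mm [-1.  21.5 -3.2] twist [ 0.011  0.003 -0.002] q6 -1.46
```

```bash
python3 -m pendant '[{"translation":[-0.65,-2.2,-0.4],"twist":[0.002,-0.001,0],"grip":-1},{"translation":[-0.65,-2.2,-0.4],"twist":[0.002,-0.001,0],"grip":-1},{"translation":[-0.65,-2.2,-0.4],"twist":[0.002,-0.001,0],"grip":-1},{"translation":[-0.65,-2.2,-0.4],"twist":[0.002,-0.001,0],"grip":-1},{"translation":[-0.65,-2.2,-0.4],"twist":[0.002,-0.001,0],"grip":-1},{"translation":[-0.65,-2.2,-0.4],"twist":[0.002,-0.001,0],"grip":-1},{"translation":[-0.65,-2.2,-0.4],"twist":[0.002,-0.001,0],"grip":-1},{"translation":[-0.65,-2.2,-0.4],"twist":[0.002,-0.001,0],"grip":-1},{"translation":[-0.65,-2.2,-0.4],"twist":[0.002,-0.001,0],"grip":-1},{"translation":[-0.65,-2.2,-0.4],"twist":[0.002,-0.001,0],"grip":-1}]' 55
python3 -c "
from h import *
bed();need([.5785,.0442,.074],170.5)"
```

```text
t: 15.3
tool_pos: [0.5709, 0.0056, 0.0706]
orientation: [0.261, 3.13, -0.005]
force: [-5.3, 2.9, -0.9]
opening: 0.0158
t 15.3 bed xy mm [-69.2   8.5] z 0.0706 Ffeed -1.95 Ffence -5.73 Fz -0.87 rot [ 0.261  3.13  -0.005]
t 15.3 pos [0.5709 0.0056 0.0706] F [-5.33  2.87 -0.87] open 0.0158
shift mm [-1.1 39.3 -3.5] twist [-0.003  0.001 -0.   ] q6 -1.48
```

```bash
python3 -m pendant '[{"translation":[-0.6,-2.6,-0.4],"twist":[0.001,-0.001,0],"grip":-1},{"translation":[-0.6,-2.6,-0.4],"twist":[0.001,-0.001,0],"grip":-1},{"translation":[-0.6,-2.6,-0.4],"twist":[0.001,-0.001,0],"grip":-1},{"translation":[-0.6,-2.6,-0.4],"twist":[0.001,-0.001,0],"grip":-1},{"translation":[-0.6,-2.6,-0.4],"twist":[0.001,-0.001,0],"grip":-1},{"translation":[-0.6,-2.6,-0.4],"twist":[0.001,-0.001,0],"grip":-1},{"translation":[-0.6,-2.6,-0.4],"twist":[0.001,-0.001,0],"grip":-1},{"translation":[-0.6,-2.6,-0.4],"twist":[0.001,-0.001,0],"grip":-1},{"translation":[-0.6,-2.6,-0.4],"twist":[0.001,-0.001,0],"grip":-1},{"translation":[-0.6,-2.6,-0.4],"twist":[0.001,-0.001,0],"grip":-1}]' 55
python3 -c "
from h import *
bed();need([.5785,.0442,.074],170.5)"
```

```text
t: 16.3
tool_pos: [0.5672, -0.0165, 0.0706]
orientation: [-0.259, -3.13, 0.011]
force: [-4.5, 3.4, -1.4]
opening: 0.0158
t 16.3 bed xy mm [-46.8   8.5] z 0.0706 Ffeed -2.62 Ffence -4.96 Fz -1.36 rot [-0.259 -3.13   0.011]
t 16.3 pos [ 0.5672 -0.0165  0.0706] F [-4.46  3.4  -1.36] open 0.0158
shift mm [-1.2 61.7 -3.8] twist [-0.007 -0.     0.001] q6 -1.52
```

Steady at about 5 N. Continuing.

```bash
python3 -m pendant '[{"translation":[-0.6,-2.6,-0.4],"twist":[0,-0.001,0],"grip":-1},{"translation":[-0.6,-2.6,-0.4],"twist":[0,-0.001,0],"grip":-1},{"translation":[-0.6,-2.6,-0.4],"twist":[0,-0.001,0],"grip":-1},{"translation":[-0.6,-2.6,-0.4],"twist":[0,-0.001,0],"grip":-1},{"translation":[-0.6,-2.6,-0.4],"twist":[0,-0.001,0],"grip":-1},{"translation":[-0.6,-2.6,-0.4],"twist":[0,-0.001,0],"grip":-1},{"translation":[-0.6,-2.6,-0.4],"twist":[0,-0.001,0],"grip":-1},{"translation":[-0.6,-2.6,-0.4],"twist":[0,-0.001,0],"grip":-1},{"translation":[-0.6,-2.6,-0.4],"twist":[0,-0.001,0],"grip":-1},{"translation":[-0.6,-2.6,-0.4],"twist":[0,-0.001,0],"grip":-1}]' 55
python3 -c "
from h import *
bed();need([.5785,.0442,.074],170.5)"
```

```text
t: 17.3
tool_pos: [0.5634, -0.039, 0.0706]
orientation: [-0.257, -3.129, 0.001]
force: [-4.3, 2.8, -1.7]
opening: 0.0158
t 17.3 bed xy mm [-24.1   8.4] z 0.0706 Ffeed -2.07 Ffence -4.74 Fz -1.69 rot [-2.570e-01 -3.129e+00  1.000e-03]
t 17.3 pos [ 0.5634 -0.039   0.0706] F [-4.33  2.82 -1.69] open 0.0158
shift mm [-1.3 84.5 -3.5] twist [-0.001 -0.002  0.002] q6 -1.57
```

```bash
python3 -m pendant '[{"translation":[-0.6,-2.6,-0.4],"twist":[0,-0.001,0],"grip":-1},{"translation":[-0.6,-2.6,-0.4],"twist":[0,-0.001,0],"grip":-1},{"translation":[-0.6,-2.6,-0.4],"twist":[0,-0.001,0],"grip":-1},{"translation":[-0.6,-2.6,-0.4],"twist":[0,-0.001,0],"grip":-1},{"translation":[-0.6,-2.6,-0.4],"twist":[0,-0.001,0],"grip":-1},{"translation":[-0.6,-2.6,-0.4],"twist":[0,-0.001,0],"grip":-1},{"translation":[-0.6,-2.6,-0.4],"twist":[0,-0.001,0],"grip":-1},{"translation":[-0.6,-2.6,-0.4],"twist":[0,-0.001,0],"grip":-1},{"translation":[-0.6,-2.6,-0.4],"twist":[0,-0.001,0],"grip":-1},{"translation":[-0.6,-2.6,-0.4],"twist":[0,-0.001,0],"grip":-1}]' 55
python3 -c "
from h import *
bed();need([.5785,.0442,.074],170.5)"
```

```text
t: 18.3
tool_pos: [0.5597, -0.0617, 0.0707]
orientation: [-0.255, -3.128, -0.008]
force: [-5.7, 3.1, -1.3]
opening: 0.0157
t 18.3 bed xy mm [-1.   8.5] z 0.0707 Ffeed -2.15 Ffence -6.11 Fz -1.25 rot [-0.255 -3.128 -0.008]
t 18.3 pos [ 0.5597 -0.0617  0.0707] F [-5.68  3.13 -1.25] open 0.0157
shift mm [ -1.4 107.6  -2.8] twist [ 0.005 -0.003  0.003] q6 -1.61
```

```bash
python3 -m pendant '[{"translation":[-0.6,-2.6,-0.4],"twist":[0.001,-0.001,0],"grip":-1},{"translation":[-0.6,-2.6,-0.4],"twist":[0.001,-0.001,0],"grip":-1},{"translation":[-0.6,-2.6,-0.4],"twist":[0.001,-0.001,0],"grip":-1},{"translation":[-0.6,-2.6,-0.4],"twist":[0.001,-0.001,0],"grip":-1},{"translation":[-0.6,-2.6,-0.4],"twist":[0.001,-0.001,0],"grip":-1},{"translation":[-0.6,-2.6,-0.4],"twist":[0.001,-0.001,0],"grip":-1},{"translation":[-0.6,-2.6,-0.4],"twist":[0.001,-0.001,0],"grip":-1},{"translation":[-0.6,-2.6,-0.4],"twist":[0.001,-0.001,0],"grip":-1},{"translation":[-0.6,-2.6,-0.4],"twist":[0.001,-0.001,0],"grip":-1},{"translation":[-0.6,-2.6,-0.4],"twist":[0.001,-0.001,0],"grip":-1}]' 55
python3 -c "
from h import *
bed();need([.5785,.0442,.074],170.5)"
```

```text
t: 19.3
tool_pos: [0.5559, -0.0849, 0.0706]
orientation: [-0.253, -3.127, -0.001]
force: [-5.3, 2.5, -1.5]
opening: 0.0156
t 19.3 bed xy mm [22.4  8.7] z 0.0706 Ffeed -1.62 Ffence -5.68 Fz -1.5 rot [-2.530e-01 -3.127e+00 -1.000e-03]
t 19.3 pos [ 0.5559 -0.0849  0.0706] F [-5.34  2.53 -1.5 ] open 0.0156
shift mm [ -1.5 131.   -3.4] twist [ 0.    -0.005  0.004] q6 -1.65
```

```bash
python3 -m pendant '[{"translation":[-0.6,-2.6,-0.4],"twist":[0,-0.001,0],"grip":-1},{"translation":[-0.6,-2.6,-0.4],"twist":[0,-0.001,0],"grip":-1},{"translation":[-0.6,-2.6,-0.4],"twist":[0,-0.001,0],"grip":-1},{"translation":[-0.6,-2.6,-0.4],"twist":[0,-0.001,0],"grip":-1},{"translation":[-0.6,-2.6,-0.4],"twist":[0,-0.001,0],"grip":-1},{"translation":[-0.6,-2.6,-0.4],"twist":[0,-0.001,0],"grip":-1},{"translation":[-0.6,-2.6,-0.4],"twist":[0,-0.001,0],"grip":-1},{"translation":[-0.6,-2.6,-0.4],"twist":[0,-0.001,0],"grip":-1},{"translation":[-0.6,-2.6,-0.4],"twist":[0,-0.001,0],"grip":-1},{"translation":[-0.6,-2.6,-0.4],"twist":[0,-0.001,0],"grip":-1}]' 55
python3 - <<'E'
from h import *
bed();need([.5785,.0442,.074],170.5); shot('side','s4')
s=cv2.imread('pics/s4.png'); cv2.imwrite('pics/s4c.png',cv2.resize(s[170:310,200:400],None,fx=4,fy=4,interpolation=2))
E
```

```text
t: 20.3
tool_pos: [0.5523, -0.1081, 0.0707]
orientation: [-0.251, -3.126, -0.009]
force: [-4.1, 4.0, -1.0]
opening: 0.0159
t 20.3 bed xy mm [46.   8.9] z 0.0707 Ffeed -3.26 Ffence -4.68 Fz -1.02 rot [-0.251 -3.126 -0.009]
t 20.3 pos [ 0.5523 -0.1081  0.0707] F [-4.08  3.99 -1.02] open 0.0159
shift mm [ -1.5 154.6  -2.5] twist [ 0.005 -0.006  0.005] q6 -1.7
```

View pics/s4c.png

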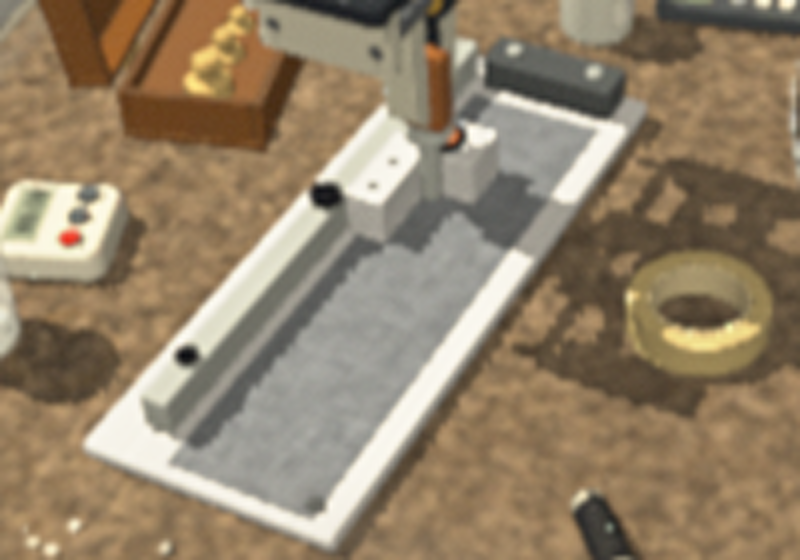

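```bash
python3 -m pendant '[{"translation":[-0.6,-2.6,-0.4],"twist":[0.001,-0.0015,0.0005],"grip":-1},{"translation":[-0.6,-2.6,-0.4],"twist":[0.001,-0.0015,0.0005],"grip":-1},{"translation":[-0.6,-2.6,-0.4],"twist":[0.001,-0.0015,0.0005],"grip":-1},{"translation":[-0.6,-2.6,-0.4],"twist":[0.001,-0.0015,0.0005],"grip":-1},{"translation":[-0.6,-2.6,-0.4],"twist":[0.001,-0.0015,0.0005],"grip":-1},{"translation":[-0.6,-2.6,-0.4],"twist":[0.001,-0.0015,0.0005],"grip":-1},{"translation":[-0.6,-2.6,-0.4],"twist":[0.001,-0.0015,0.0005],"grip":-1},{"translation":[-0.6,-2.6,-0.4],"twist":[0.001,-0.0015,0.0005],"grip":-1},{"translation":[-0.6,-2.6,-0.4],"twist":[0.001,-0.0015,0.0005],"grip":-1},{"translation":[-0.6,-2.6,-0.4],"twist":[0.001,-0.0015,0.0005],"grip":-1}]' 55
python3 -c "
from h import *
bed();need([.5785,.0442,.074],170.5)"
```

```text
t: 21.35
tool_pos: [0.5484, -0.132, 0.0706]
orientation: [-0.258, -3.128, 0.0]
force: [-4.4, 2.3, -1.2]
opening: 0.0157
t 21.35 bed xy mm [70.1  9. ] z 0.0706 Ffeed -1.59 Ffence -4.73 Fz -1.21 rot [-0.258 -3.128  0.   ]
t 21.35 pos [ 0.5484 -0.132   0.0706] F [-4.41  2.35 -1.21] open 0.0157
shift mm [ -0.8 178.7  -3.4] twist [-0.    -0.003  0.001] q6 -1.73
```

```bash
python3 -m pendant '[{"translation":[-0.6,-2.6,-0.4],"twist":[0.001,-0.0015,0.0005],"grip":-1},{"translation":[-0.6,-2.6,-0.4],"twist":[0.001,-0.0015,0.0005],"grip":-1},{"translation":[-0.6,-2.6,-0.4],"twist":[0.001,-0.0015,0.0005],"grip":-1},{"translation":[-0.6,-2.6,-0.4],"twist":[0.001,-0.0015,0.0005],"grip":-1},{"translation":[-0.6,-2.6,-0.4],"twist":[0.001,-0.0015,0.0005],"grip":-1},{"translation":[-0.6,-2.6,-0.4],"twist":[0.001,-0.0015,0.0005],"grip":-1},{"translation":[-0.6,-2.6,-0.4],"twist":[0.001,-0.0015,0.0005],"grip":-1},{"translation":[-0.6,-2.4,-0.4],"twist":[0.001,-0.0015,0.0005],"grip":-1},{"translation":[-0.6,-2,-0.4],"twist":[0.001,-0.0015,0.0005],"grip":-1},{"translation":[-0.6,-1.5,-0.4],"twist":[0.001,-0.0015,0.0005],"grip":-1}]' 55
python3 -c "
from h import *
bed();need([.5785,.0442,.074],170.5)"
```

```text
t: 22.35
tool_pos: [0.5448, -0.1542, 0.0706]
orientation: [0.266, 3.13, -0.01]
force: [-4.4, 2.7, -1.9]
opening: 0.0154
t 22.35 bed xy mm [92.6  9.1] z 0.0706 Ffeed -1.99 Ffence -4.74 Fz -1.91 rot [ 0.266  3.13  -0.01 ]
t 22.35 pos [ 0.5448 -0.1542  0.0706] F [-4.35  2.75 -1.91] open 0.0154
shift mm [ 2.000e-01  2.012e+02 -4.700e+00] twist [-0.007  0.001 -0.004] q6 -1.76
```

```bash
python3 -m pendant '[{"translation":[-0.6,-1.5,-0.4],"twist":[0,-0.001,0],"grip":-1},{"translation":[-0.6,-1.5,-0.4],"twist":[0,-0.001,0],"grip":-1},{"translation":[-0.6,-1.5,-0.4],"twist":[0,-0.001,0],"grip":-1},{"translation":[-0.6,-1.5,-0.4],"twist":[0,-0.001,0],"grip":-1},{"translation":[-0.6,-1.5,-0.4],"twist":[0,-0.001,0],"grip":-1},{"translation":[-0.6,-1.5,-0.4],"twist":[0,-0.001,0],"grip":-1},{"translation":[-0.6,-1.5,-0.4],"twist":[0,-0.001,0],"grip":-1},{"translation":[-0.6,-1.5,-0.4],"twist":[0,-0.001,0],"grip":-1},{"translation":[-0.6,-1.3,-0.4],"twist":[0,-0.001,0],"grip":-1},{"translation":[-0.6,-1.2,-0.4],"twist":[0,-0.001,0],"grip":-1}]' 55
python3 -c "
from h import *
bed();need([.5785,.0442,.074],170.5)"
```

```text
t: 23.35
tool_pos: [0.5429, -0.1667, 0.0706]
orientation: [-0.265, -3.13, 0.004]
force: [-4.8, 3.2, -1.5]
opening: 0.0157
t 23.35 bed xy mm [105.3   9.3] z 0.0706 Ffeed -2.32 Ffence -5.22 Fz -1.5 rot [-0.265 -3.13   0.004]
t 23.35 pos [ 0.5429 -0.1667  0.0706] F [-4.76  3.15 -1.5 ] open 0.0157
shift mm [  0.4 213.9  -3.9] twist [-0.003 -0.001 -0.003] q6 -1.79
```

```bash
python3 -m pendant '[{"translation":[-0.6,-1.2,-0.4],"twist":[0,-0.001,0],"grip":-1},{"translation":[-0.6,-1.2,-0.4],"twist":[0,-0.001,0],"grip":-1},{"translation":[-0.6,-1.2,-0.4],"twist":[0,-0.001,0],"grip":-1},{"translation":[-0.6,-1.2,-0.4],"twist":[0,-0.001,0],"grip":-1},{"translation":[-0.6,-1.2,-0.4],"twist":[0,-0.001,0],"grip":-1},{"translation":[-0.6,-1.2,-0.4],"twist":[0,-0.001,0],"grip":-1},{"translation":[-0.6,-1.2,-0.4],"twist":[0,-0.001,0],"grip":-1},{"translation":[-0.6,-1,-0.4],"twist":[0,-0.001,0],"grip":-1},{"translation":[-0.6,-1,-0.4],"twist":[0,-0.001,0],"grip":-1},{"translation":[-0.6,-1,-0.4],"twist":[0,-0.001,0],"grip":-1}]' 55
python3 -c "
from h import *
bed();need([.5785,.0442,.074],170.5)"
```

```text
t: 24.35
tool_pos: [0.5422, -0.1713, 0.0707]
orientation: [-0.263, -3.129, -0.015]
force: [-3.7, 5.9, -0.1]
opening: 0.0156
t 24.35 bed xy mm [110.    9.4] z 0.0707 Ffeed -5.18 Ffence -4.66 Fz -0.08 rot [-0.263 -3.129 -0.015]
t 24.35 pos [ 0.5422 -0.1713  0.0707] F [-3.74  5.87 -0.08] open 0.0156
shift mm [  0.3 218.6  -1.3] twist [ 0.009 -0.003 -0.002] q6 -1.81
```

```bash
python3 -m pendant '[{"translation":[-0.6,-1.1,-0.2],"twist":[0.002,-0.001,0],"grip":-1},{"translation":[-0.6,-1.1,-0.2],"twist":[0.002,-0.001,0],"grip":-1},{"translation":[-0.6,-1.1,-0.2],"twist":[0.002,-0.001,0],"grip":-1},{"translation":[-0.6,-1.1,-0.2],"twist":[0.002,-0.001,0],"grip":-1},{"translation":[-0.6,-1.1,-0.2],"twist":[0.002,-0.001,0],"grip":-1},{"translation":[-0.6,-1.1,-0.2],"twist":[0.002,-0.001,0],"grip":-1},{"translation":[-0.6,-1.1,-0.2],"twist":[0.002,-0.001,0],"grip":-1},{"translation":[-0.6,-1.1,-0.2],"twist":[0.002,-0.001,0],"grip":-1},{"translation":[-0.6,-1.1,-0.2],"twist":[0.002,-0.001,0],"grip":-1},{"translation":[-0.6,-1.1,-0.2],"twist":[0.002,-0.001,0],"grip":-1}]' 55
python3 - <<'E'
from h import *
bed();need([.5785,.0442,.074],170.5); shot('side','s5'); shot('wrist','w5')
s=cv2.imread('pics/s5.png')[150:290,240:400]; w=cv2.imread('pics/w5.png')[150:330,180:480]
cv2.imwrite('pics/s5c.png',np.vstack([cv2.resize(s,(400,350),interpolation=2),cv2.resize(w,(400,240),interpolation=2)]))
E
```

```text
t: 25.35
tool_pos: [0.5424, -0.1713, 0.0706]
orientation: [-0.259, -3.126, -0.011]
force: [-5.1, 6.3, 0.4]
opening: 0.0161
t 25.35 bed xy mm [109.9   9.6] z 0.0706 Ffeed -5.37 Ffence -6.05 Fz 0.42 rot [-0.259 -3.126 -0.011]
t 25.35 pos [ 0.5424 -0.1713  0.0706] F [-5.09  6.29  0.42] open 0.0161
shift mm [-1.000e-01  2.185e+02 -2.000e+00] twist [ 0.006 -0.005  0.   ] q6 -1.81
```

View pics/s5c.png

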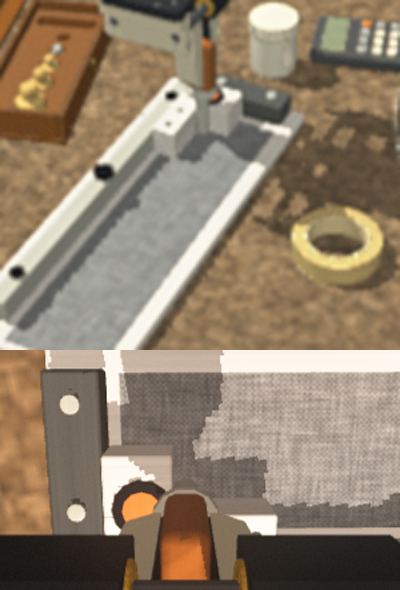

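```bash
python3 -m pendant '[{"translation":[0,0,0],"twist":[0,0,0],"grip":-1},{"translation":[1,1,0],"twist":[0,0,0],"grip":-1},{"translation":[2,2.5,0],"twist":[0,0,0],"grip":-1},{"translation":[2,2.5,0],"twist":[0,0,0],"grip":-1},{"translation":[2,2.5,0],"twist":[0.002,-0.002,0],"grip":-1},{"translation":[1,1,0],"twist":[0.002,-0.002,0],"grip":-1},{"translation":[0,0,-1],"twist":[0.002,0,0],"grip":-1},{"translation":[0,0,-2],"twist":[0,0,0],"grip":-1},{"translation":[0,0,-2],"twist":[0,0,0],"grip":-1},{"translation":[0,0,0],"twist":[0,0,0],"grip":-1}]' 55
python3 - <<'E'
from h import *
bed();need([.567,.2823,.14],179)
E
```

```text
t: 26.45
tool_pos: [0.539, -0.1614, 0.0786]
orientation: [0.259, 3.123, -0.006]
force: [0.3, 0.1, 0.0]
opening: 0.0158
t 26.45 bed xy mm [100.7   4.6] z 0.0786 Ffeed -0.16 Ffence 0.3 Fz 0.02 rot [ 0.259  3.123 -0.006]
t 26.45 pos [ 0.539  -0.1614  0.0786] F [0.32 0.11 0.02] open 0.0158
shift mm [ 45. 442. -63.] twist [-0.004  0.008 -0.148] q6 -1.79
```

```bash
python3 -m pendant '[{"translation":[0.5,0,-5],"twist":[-0.004,0.008,0],"grip":-1},{"translation":[0,0,-10],"twist":[0,0,0],"grip":-1},{"translation":[0,0,-10],"twist":[0,0,0],"grip":-1},{"translation":[0,0,-10],"twist":[0,0,0],"grip":-1},{"translation":[0,0,-10],"twist":[0,0,0],"grip":-1},{"translation":[0,0,-10],"twist":[0,0,0],"grip":-1},{"translation":[0,0,-8],"twist":[0,0,0],"grip":-1},{"translation":[0,0,-4],"twist":[0,0,0],"grip":-1},{"translation":[0,0,0],"twist":[0,0,0],"grip":-1},{"translation":[0,0,0],"twist":[0,0,-0.145],"grip":-1}]' 55
python3 - <<'E'
from h import *
need([.5684,.2827,.14],179)
shot('wrist','w6'); shot('side','s6')
E
```

```text
t: 27.45
tool_pos: [0.5395, -0.162, 0.1538]
orientation: [0.032, 3.138, 0.0]
force: [0.0, -0.4, -1.9]
opening: 0.0156
t 27.45 pos [ 0.5395 -0.162   0.1538] F [ 0.01 -0.38 -1.87] open 0.0156
shift mm [-19.8 445.2  14. ] twist [ 0.     0.003 -0.003] q6 -1.93
```

```bash
python3 -m pendant '[{"translation":[-0.5,10,1],"twist":[0,0.003,0],"grip":-1},{"translation":[-1,20,1],"twist":[0,0,0],"grip":-1},{"translation":[-1,25,1],"twist":[0,0,0],"grip":-1},{"translation":[-1,25,0],"twist":[0,0,0],"grip":-1},{"translation":[-1,25,0],"twist":[0,0,0],"grip":-1},{"translation":[-1,25,0],"twist":[0,0,0],"grip":-1},{"translation":[-1,25,0],"twist":[0,0,0],"grip":-1},{"translation":[-1,25,0],"twist":[0,0,0],"grip":-1},{"translation":[-1,25,0],"twist":[0,0,0],"grip":-1},{"translation":[-1,25,0],"twist":[0,0,0],"grip":-1}]' 55
python3 - <<'E'
from h import *
need([.5684,.2827,.14],179)
E
```

```text
t: 28.55
tool_pos: [0.5537, 0.0795, 0.1451]
orientation: [-0.095, -3.13, -0.004]
force: [0.1, -0.6, -0.9]
opening: 0.0154
t 28.55 pos [0.5537 0.0795 0.1451] F [ 0.07 -0.58 -0.91] open 0.0154
shift mm [ -2.4 203.7   5.4] twist [ 0.002 -0.01  -0.043] q6 -1.46
```

```bash
python3 -m pendant '[{"translation":[-1,25,0],"twist":[0,-0.01,-0.043],"grip":-1},{"translation":[-1.5,25,0],"twist":[0,0,0],"grip":-1},{"translation":[-1.5,25,-0.5],"twist":[0,0,-0.005],"grip":-1},{"translation":[-1.5,25,-0.5],"twist":[0,0,-0.005],"grip":-1},{"translation":[-1.5,25,-0.5],"twist":[0,0,-0.005],"grip":-1},{"translation":[-1.5,25,-0.5],"twist":[0,0,-0.005],"grip":-1},{"translation":[-1.5,20,-0.5],"twist":[0,0,-0.005],"grip":-1},{"translation":[-1,15,-0.5],"twist":[0,0,0],"grip":-1},{"translation":[0,8,0],"twist":[0,0,0],"grip":-1},{"translation":[0,0,0],"twist":[0,0,0],"grip":-1}]' 55
python3 - <<'E'
from h import *
need([.5684,.2827,.14],179)
shot('side','s7'); shot('scene','c7'); need([.5684,.2827,.14],179)
a=cv2.imread('pics/s7.png')[290:400,170:270]; b=cv2.imread('pics/c7.png')[250:360,180:280]; c=cv2.imread('pics/s6.png')[160:270,260:360]; d=cv2.imread('pics/w6.png')[160:270,220:320]
r=lambda i: cv2.resize(i,(400,440),interpolation=2)
cv2.imwrite('pics/s7c.png',cv2.resize(np.vstack([np.hstack([r(a),r(b)])]),(800,440)))
E
```

```text
t: 29.55
tool_pos: [0.5623, 0.2893, 0.1425]
orientation: [-0.026, -3.131, -0.002]
force: [-0.1, -0.8, -0.6]
opening: 0.0154
t 29.55 pos [0.5623 0.2893 0.1425] F [-0.14 -0.84 -0.55] open 0.0154
shift mm [-6.3 -6.5  2.4] twist [ 0.001 -0.01   0.001] q6 -1.16
t 29.65 pos [0.5625 0.288  0.1426] F [ 1.79 -0.17 -0.16] open 0.0159
shift mm [-6.  -5.2  2.5] twist [ 0.001 -0.01   0.   ] q6 -1.17
```

View pics/s7c.png

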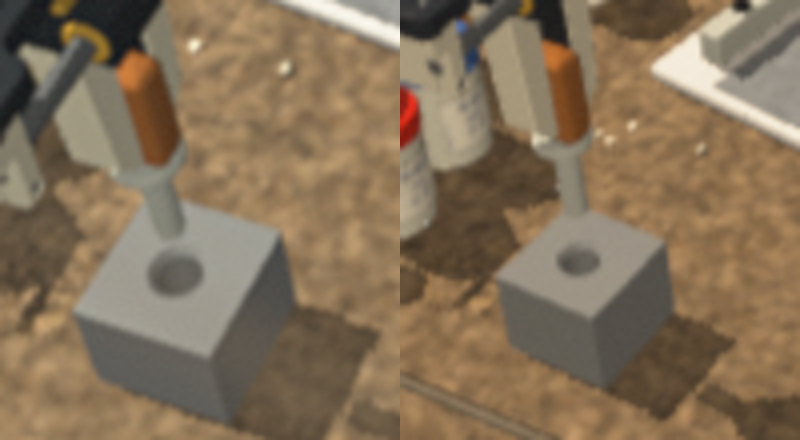

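Run:
```python
from h import *
def tri(a,b):
    A=[];B=[]
    for n,(u,v) in (('s7',a),('c7',b)):
        L=load(n); c=L['T'][:3,3]; d=world(n,u,v,0)-c; d/=np.linalg.norm(d); P=np.eye(3)-np.outer(d,d); A.append(P);B.append(P@c)
    x=np.linalg.lstsq(np.vstack(A),np.hstack(B),rcond=None)[0]; return np.round(x,4)
S=lambda x,y:(170+x/4,290+y/4); C=lambda x,y:(180+(x-400)/4,250+y/4)
print('hole tri',tri(S(175,273),C(579,259)),'hole@.048',world('s7',*S(175,273),.048),world('c7',*C(579,259),.048))
print('tip tri',tri(S(172,232),C(574,212)),'tip@.086',world('s7',*S(172,232),.086),world('c7',*C(574,212),.086))
print('collar bottom c',tri(S(152,178),C(563,150)))
print('top',tri(S(136,58),C(560,47)))
```

```text
hole tri [0.5678 0.2818 0.0424] hole@.048 [0.56512453 0.28467831 0.048     ] [0.56387709 0.28616258 0.048     ]
tip tri [0.5577 0.2896 0.0844] tip@.086 [0.55637461 0.28994465 0.086     ] [0.55691529 0.29159478 0.086     ]
collar bottom c [0.5514 0.2977 0.1309]
top [0.5543 0.2851 0.1795]
```

```bash
python3 -m pendant '[{"translation":[-4,-3,2],"twist":[0,-0.005,0],"grip":-1},{"translation":[-3,-2,4],"twist":[0,-0.005,0],"grip":-1},{"translation":[0,0,5],"twist":[0,0,0],"grip":-1},{"translation":[0,0,5],"twist":[0,0,0],"grip":-1},{"translation":[0,0,5],"twist":[0,0,0],"grip":-1},{"translation":[0,0,2],"twist":[0,0,0],"grip":-1},{"translation":[0,0,0],"twist":[0,0,0],"grip":-1},{"translation":[0,0,0],"twist":[0,0,0],"grip":-1},{"translation":[0,0,0],"twist":[0,0,0],"grip":-1},{"translation":[0,0,0],"twist":[0,0,0],"grip":-1}]' 55
python3 - <<'E'
from h import *
need([.5690,.2827,.0624],179)
E
```

```text
t: 30.65
tool_pos: [0.5704, 0.2787, 0.117]
orientation: [-0.035, -3.141, 0.001]
force: [-0.3, 0.1, -0.7]
opening: 0.0158
t 30.65 pos [0.5704 0.2787 0.117 ] F [-0.33  0.07 -0.68] open 0.0158
shift mm [ 1.4  4.  54.6] twist [-0.    -0.    -0.005] q6 -1.17
```

```bash
python3 -m pendant '[{"translation":[1,2.5,0],"twist":[0,0,0],"grip":-1},{"translation":[0,1.5,0],"twist":[0,0,0],"grip":-1},{"translation":[0,0,2],"twist":[0,0,0],"grip":-1},{"translation":[0,0,0],"twist":[0,0,0],"grip":-1},{"translation":[0,0,0],"twist":[0,0,0],"grip":-1},{"translation":[0,0,0],"twist":[0,0,0],"grip":-1},{"translation":[0,0,0],"twist":[0,0,0],"grip":-1},{"translation":[0,0,0],"twist":[0,0,0],"grip":-1},{"translation":[0,0,0],"twist":[0,0,0],"grip":-1},{"translation":[0,0,0],"twist":[0,0,0],"grip":-1}]' 55
python3 - <<'E'
from h import *
need([.5690,.2827,.0624],179)
shot('side','s8'); shot('scene','c8'); need([.5690,.2827,.0624],179)
a=cv2.imread('pics/s8.png')[310:390,180:260]; b=cv2.imread('pics/c8.png')[265:345,190:270]
r=lambda i: cv2.resize(i,(400,400),interpolation=2)
cv2.imwrite('pics/s8c.png',np.hstack([r(a),r(b)]))
E
```

```text
t: 31.65
tool_pos: [0.5697, 0.2834, 0.1155]
orientation: [0.034, 3.14, 0.0]
force: [-0.8, 0.8, -1.7]
opening: 0.0157
t 31.65 pos [0.5697 0.2834 0.1155] F [-0.82  0.8  -1.69] open 0.0157
shift mm [ 0.8 -0.7 53.1] twist [ 0.     0.001 -0.004] q6 -1.17
t 31.75 pos [0.5697 0.2834 0.1155] F [-0.75  0.29 -1.04] open 0.0157
shift mm [ 0.7 -0.7 53.1] twist [ 0.     0.001 -0.005] q6 -1.17
```

View pics/s8c.png

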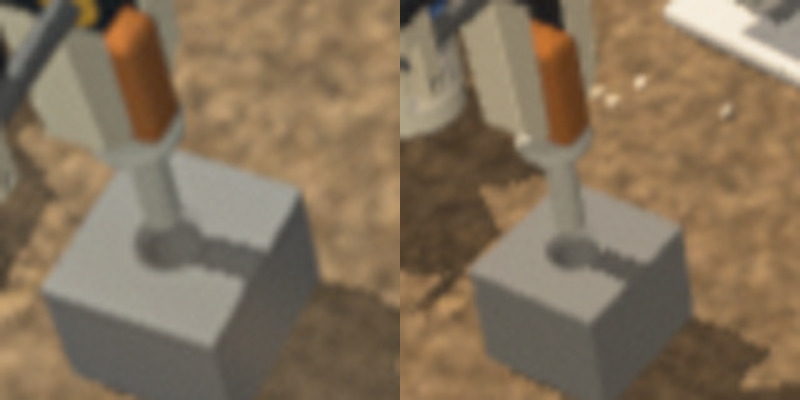

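```bash
python3 -m pendant '[{"translation":[0.5,-0.5,3],"twist":[0,0,0],"grip":-1},{"translation":[0,0,3],"twist":[0,0,0],"grip":-1},{"translation":[0,0,3],"twist":[0,0,0],"grip":-1},{"translation":[0,0,3],"twist":[0,0,0],"grip":-1},{"translation":[0,0,3],"twist":[0,0,0],"grip":-1},{"translation":[0,0,3],"twist":[0,0,0],"grip":-1},{"translation":[0,0,1],"twist":[0,0,0],"grip":-1},{"translation":[0,0,0],"twist":[0,0,0],"grip":-1},{"translation":[0,0,0],"twist":[0,0,0],"grip":-1},{"translation":[0,0,0],"twist":[0,0,0],"grip":-1}]' 55
python3 - <<'E'
from h import *
need([.5690,.2827,.0624],179)
E
```

```text
t: 32.75
tool_pos: [0.5688, 0.2828, 0.0942]
orientation: [0.034, 3.141, -0.0]
force: [-0.1, -0.2, -0.7]
opening: 0.0157
t 32.75 pos [0.5688 0.2828 0.0942] F [-0.13 -0.21 -0.7 ] open 0.0157
shift mm [-0.2 -0.1 31.8] twist [-0.     0.    -0.004] q6 -1.17
```

Tip is about 10 mm into the hole with no contact force; going on down.

```bash
python3 -m pendant '[{"translation":[0,0,3],"twist":[0,0,0],"grip":-1},{"translation":[0,0,4],"twist":[0,0,0],"grip":-1},{"translation":[0,0,4],"twist":[0,0,0],"grip":-1},{"translation":[0,0,4],"twist":[0,0,0],"grip":-1},{"translation":[0,0,4],"twist":[0,0,0],"grip":-1},{"translation":[0,0,4],"twist":[0,0,0],"grip":-1},{"translation":[0,0,3],"twist":[0,0,0],"grip":-1},{"translation":[0,0,1],"twist":[0,0,0],"grip":-1},{"translation":[0,0,0],"twist":[0,0,0],"grip":-1},{"translation":[0,0,0],"twist":[0,0,0],"grip":-1}]' 55
python3 - <<'E'
from h import *
need([.5690,.2827,.0624],179)
E
```

```text
t: 33.75
tool_pos: [0.5687, 0.2827, 0.0645]
orientation: [-0.034, -3.141, 0.001]
force: [0.1, -0.1, -0.9]
opening: 0.0158
t 33.75 pos [0.5687 0.2827 0.0645] F [ 0.11 -0.11 -0.9 ] open 0.0158
shift mm [-0.3 -0.   2.1] twist [-0.    -0.    -0.004] q6 -1.17
```

```bash
python3 -m pendant '[{"translation":[0,0,0.7],"twist":[0,0,0],"grip":-1},{"translation":[0,0,0.7],"twist":[0,0,0],"grip":-1},{"translation":[0,0,0.7],"twist":[0,0,0],"grip":-1},{"translation":[0,0,0.5],"twist":[0,0,0],"grip":-1},{"translation":[0,0,0.5],"twist":[0,0,0],"grip":-1},{"translation":[0,0,0],"twist":[0,0,0],"grip":-1},{"translation":[0,0,0],"twist":[0,0,0],"grip":-1},{"translation":[0,0,0],"twist":[0,0,0],"grip":-1},{"translation":[0,0,0],"twist":[0,0,0],"grip":-1},{"translation":[0,0,0],"twist":[0,0,0],"grip":-1}]' 55
python3 - <<'E'
from h import *
need([.5690,.2827,.0624],179)
E
```

```text
t: 34.75
tool_pos: [0.5695, 0.283, 0.0624]
orientation: [0.034, 3.14, 0.001]
force: [0.2, 0.1, 0.1]
opening: 0.0155
t 34.75 pos [0.5695 0.283  0.0624] F [0.23 0.14 0.15] open 0.0155
shift mm [ 0.5 -0.3  0. ] twist [ 0.     0.002 -0.004] q6 -1.17
```

Seated (Fz back to 0 at the original height). Release and retreat upwards.

```bash
python3 -m pendant '[{"translation":[0,0,0],"twist":[0,0,0],"grip":-0.4},{"translation":[0,0,0],"twist":[0,0,0],"grip":-0.2},{"translation":[0,0,0],"twist":[0,0,0],"grip":0},{"translation":[0,0,0],"twist":[0,0,0],"grip":0.3},{"translation":[0,0,0],"twist":[0,0,0],"grip":0.5},{"translation":[0,0,0],"twist":[0,0,0],"grip":0.5},{"translation":[0,0,0],"twist":[0,0,0],"grip":0.5},{"translation":[0,0,0],"twist":[0,0,0],"grip":0.5},{"translation":[0,0,0],"twist":[0,0,0],"grip":0.5},{"translation":[0,0,-3],"twist":[0,0,0],"grip":0.5}]' 20
python3 - <<'E'
from h import *
need([.5690,.2827,.0624],179)
E
```

```text
t: 35.75
tool_pos: [0.5693, 0.2829, 0.0653]
orientation: [0.034, 3.14, 0.0]
force: [-0.3, -1.1, -0.2]
opening: 0.0696
t 35.75 pos [0.5693 0.2829 0.0653] F [-0.25 -1.08 -0.25] open 0.0696
shift mm [ 0.3 -0.2  2.9] twist [ 0.     0.001 -0.004] q6 -1.17
```

```bash
python3 -m pendant '[{"translation":[0,0,-8],"twist":[0,0,0],"grip":0.5},{"translation":[0,0,-12],"twist":[0,0,0],"grip":0.5},{"translation":[0,0,-15],"twist":[0,0,0],"grip":0.5},{"translation":[0,0,-15],"twist":[0,0,0],"grip":0.5},{"translation":[0,0,-15],"twist":[0,0,0],"grip":0.5},{"translation":[0,0,-15],"twist":[0,0,0],"grip":0.5},{"translation":[0,0,-15],"twist":[0,0,0],"grip":0.5},{"translation":[0,0,-15],"twist":[0,0,0],"grip":0.5},{"translation":[0,0,0],"twist":[0,0,0],"grip":0.5},{"translation":[0,0,0],"twist":[0,0,0],"grip":0.5}]' 20
python3 - <<'E'
from h import *
need([.5690,.2827,.0624],179)
shot('side','s9'); shot('scene','c9')
a=cv2.imread('pics/s9.png'); b=cv2.imread('pics/c9.png')
cv2.imwrite('pics/fin.png',np.hstack([cv2.resize(a[160:400,180:420],(480,480),interpolation=2),np.vstack([cv2.resize(b[270:350,190:270],(240,240),interpolation=2),cv2.resize(a[170:230,290:350],(240,240),interpolation=2)])]))
E
```

```text
t: 36.75
tool_pos: [0.571, 0.2837, 0.1902]
orientation: [0.034, 3.134, 0.005]
force: [-1.3, 0.4, -0.0]
opening: 0.0698
t 36.75 pos [0.571  0.2837 0.1902] F [-1.33  0.38 -0.02] open 0.0698
shift mm [  3.   -1.4 127.8] twist [ 0.003  0.008 -0.004] q6 -1.17
```

View pics/fin.png

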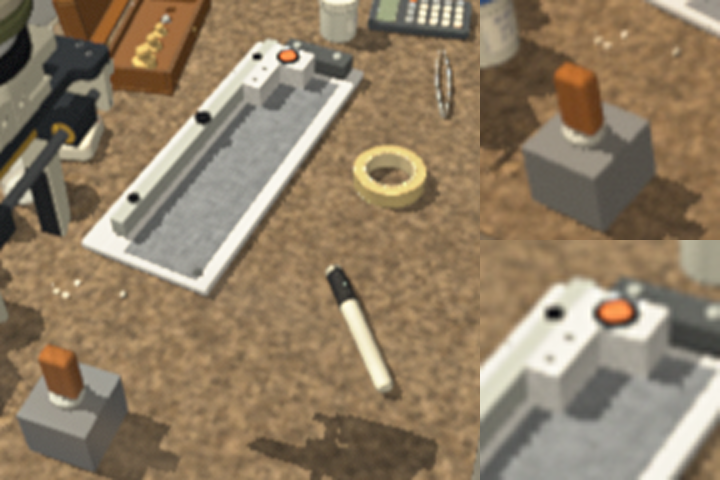

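```bash
python3 -c "
from h import *
print(robot.close_job())"
```

```text
the job is handed in; nothing more can be done
None
```

The job is done and handed in at about 37 s of the 72 s allowed; no verdict was reported.

- **What I did:** I took the push stick from its stand and set its tip in the sled's notch. I pressed the sled onto the fence and fed it about 218 mm to the end stop, then put the stick back.
- **Forces:** At every reading along the strip, the force towards the fence was about 4.4 to 6.1 N, measured once a second, so brief peaks in between were not seen. At the stop, a further second of pushing with about 5 N moved the sled no further.
- **Last checks:** In the final pictures the sled is against the stop and along the fence. The stick is upright, seated at the same height as before (gripper at z = 62.4 mm). The tape, pen and jar look undisturbed, and the gripper is open and clear.
- **Disagreements:**
  - The top of the stick measured about 94 mm above its tip, not the 117 mm given.
  - When lining up the stick over the hole, the camera and the recorded arm position differed by about 2 mm. The stick still went in without contact force.

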